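# Swing the sawn pipe out from under the guard and scrub it

## Robot

A 6-joint arm with a two-finger parallel gripper is mounted at the origin on the work surface. World frame = base frame: x ahead of the robot, y to its left, z up, the work surface at z = 0. Lengths are in m, angles in rad, forces in N, time in s.
With the tool pointing down it reaches from about 0.375 to 0.9 m from the base axis. Payload 3.1 kg.
Tool frame: the origin (TCP) lies at the very end of the fingers, on their centre line; the grasp point (between the pads) lies 19 mm behind it; z points along the fingers, y is the line along which they close (so a half turn about z gives the same grasp; the last joint's range is limited). The gripper opens to 85 mm and grips with 20 to 120 N. Pads are 22 mm wide; open, the fingers measure 114 mm over their backs; the gripper's body (76 mm by 85 mm) begins 54 mm behind the grasp point. The pads swing forward as they close: fully open they stand 13 mm farther back than shut.
Start: joints at [1.159, 0.527, 1.433, -0, 1.181, -0.178], TCP at [0.145, 0.608, 0.231] pointing down, gripper open.
Joint ranges: [-3.08, 3.08], [-0.75, 2.2], [0.22, 2.44], [-1.43, 4.57], [0, 2.65], [-2.85, 2.85]. Speed limits (rad/s): [2.79, 2.79, 3.14, 3.14, 3.14, 3.14].

## Interface

Orientations are given as a unit quaternion [x, y, z, w].
In Python, from station import telemetry, snapshot, ticket gives the robot as it stands.
- The arm moves only by the tool move_arm, never from a script. Its argument "commands" is text: rows parted by semicolons, each of 7 numbers parted by spaces: the shift along the tool's x, y, z in mm, then the turn, a rotation vector about the tool's x, y, z in degrees, then the opening, from -1 (shut) to 1 (fully open). A call has exactly 5 rows; each row is the pose to reach, as a shift and turn from the pose commanded when the call began, along the tool's axes at that moment; what a row does not reach only later rows make up. A row lasts 1/8 s, in which the tool goes at most 62.5 mm and 10.7 degrees, less where a joint would pass 70% of its speed; a pose out of reach is approached as far as the arm can. A call with a gripper value outside its range is refused whole. The fingers move at their own pace and stop on an object; "grip_force" is the grip in N (left out, the last holds). Time passes only in rows, so rows that repeat a pose let the fingers close, or fill a call up. It gives the time, the measured TCP pose, the force, the opening and the grip force at its end, in the units of the state.
- telemetry.sense(): the state, without advancing time (a new reading comes with each control period).
- snapshot(name): name is "scene" or "top"; returns a dict with "image" (420x560x3 uint8, red, green, blue), "fx", "fy", "cx", "cy" (pixels), "pose" (4x4, takes a point from camera to world coordinates). Camera axes: x right, y down, z forward; pixel columns grow to the right and rows downward; lengths in m; the calibration is good to about 2 mm. A picture is of the moment at which its call begins. There is no depth.
- ticket.sign_off(): hands the job in; it is judged then, once.
The state is a dict: "t": time; "q": joint angles; "qd": joint speeds; "tau": joint torques, N m; "tcp_pos": TCP position; "tool_rot": TCP orientation; "force": force on the tool from outside, world axes, zero at the start; "ft_torque": the same for the moment, N m; "finger_gap": opening from 0.0 (shut) to 1.0 (fully open); "gripper_force": force on a finger pad.
Only numpy, scipy, OpenCV 4.12 (cv2) and the standard library are available. Lean on these libraries where they do the work, as an engineer would, in place of code of your own. Each camera call takes 0.05 s, during which the arm holds its last target. There are 200 camera calls.

## Task

Turn the indexing table counter-clockwise (seen from above) all the way to its red stop, so that the copper pipe cup comes out from under the clear guard; its yellow-topped post is there to be pushed. Then take the bottle brush from its orange caddy and scrub the cup's inside with at least three strokes, each down to the bottom and back up to near the rim. Finally leave the brush standing in its caddy, with the table still at its stop, and do not disturb the spray can, the pipe offcut or the jar.

Things in the scene. Friction and masses are not known exactly. Their poses are not given: they have to be found in the camera images.
- fixture: Indexing fixture, fixed to the bench: grey round base (240 mm across) carrying an aluminium disc (224 mm across, top 36 mm above the bench). Origin at bench level on the disc's vertical axis; x points to the middle between the two orange guard columns, y 90 degrees counter-clockwise from it. A red stop block (34 mm high) stands at radius 117 to 143 mm, 288 degrees counter-clockwise from x.
- disc (a joint): Angle of the disc in rad, growing counter-clockwise from above. 0: pipe cup under the guard, on the fixture's x axis, post on the far side of the axis; 1.75: at the stop, cup in the open. No spring: it stays where it is left; friction 0.22 N m (about 2.5 N at the post).
- post_top (a point): Top centre of the upright push post on the disc, 141 mm above the bench: 16 mm diameter, its uppermost 30 mm yellow and 18 mm in diameter, 95 mm from the disc's axis, straight across the axis from the cup. Post foot at 36 mm.
- sleeve_floor (a point): Centre of the inner floor of the copper pipe cup (upright round cup fixed to the disc, 70 mm from its axis; inner diameter 52 mm, outer 62 mm, 69 mm deep inside), 42 mm above the bench. z up.
- sleeve_rim (a point): Centre of the mouth of the pipe cup, 111 mm above the bench.
- caddy: Orange plastic cup fixed to the bench, on a black foot 90 mm in diameter. Inner diameter 54 mm, outer 62 mm, rim 70 mm above the bench, inner floor 8 mm above the bench. Origin at the centre of its underside.
- brush: Bottle brush, rigid, 193 mm long, 0.12 kg, standing loose in the caddy, handle up. Origin at the centre of its flat lower end, z along it towards the handle. Black bristle head 38 mm diameter (grey bands 39.6 mm), from 0 to 80 mm; steel shaft 10 mm diameter to 115 mm; blue handle 26 mm diameter from 115 to 193 mm.
- spray_can: Blue spray can with a red cap, 54 mm diameter, 125 mm high, loose. Origin at the centre of its underside. Leave it alone.
- offcut: Copper pipe offcut standing on end, 60 mm diameter, 60 mm high, loose. Origin at the centre of its underside. Leave it alone.
- jar: Glass jar with steel lid, 72 mm diameter, 90 mm high, loose. Origin at the centre of its underside. Leave it alone.
- guard (a point): Centre of the clear guard plate's top (fixed to the fixture, same axes), 156 mm above the bench. The plate is 122 mm along x, 110 mm along y, 6 mm thick, with an orange edge at its -x side; two slim orange columns carry it at its +x edge.
There are look-alikes about, which are no part of the job. Of the things that look like the brush, the smaller one is meant.

How it is judged:
By the outcome, as a careful person would: the job done as asked, in the order asked, and still so for the second after the job is handed in, with the robot touching nothing.
It also fails if it takes over 69 s, if anything falls off the work surface, if the arm or the gripper's body presses on something with over 40 N, if the wrist force passes 120 N, or if a joint passes its speed limit or range.

## Working session

There is one attempt and no reset: what is moved stays moved. The work goes in short steps, Python scripts to look and compute and a tool call to move; the robot and the scene stay as the last step left them, time stands still between calls to the robot, and variables do not carry over. Pictures are saved under pics/ and viewed, at most 12 in all, crops included, and the job is handed in when it is done.

Besides the shell and the picture viewer there is one more tool, called after ">>>" as name(argument=value, ...) on one line, values as JSON. move_arm: Moves the arm, as the interface text tells. Its arguments: {"type":"object","properties":{"commands":{"type":"string"},"grip_force":{"type":"number"}},"required":["commands"]}

```bash
mkdir -p pics; ls; python3 - <<'E'
from station import telemetry, snapshot
import cv2,pickle,numpy as np
np.set_printoptions(precision=4,suppress=True)
d={}
for n in("scene","top"):
    s=snapshot(n);d[n]=s;cv2.imwrite(f"pics/{n}0.png",s["image"][:,:,::-1]);print(n,s["fx"],s["fy"],s["cx"],s["cy"],s["pose"])
pickle.dump(d,open("d0.pkl","wb"))
s=telemetry.sense();print(s)
E
```

```text
pics
scene 385.5013393233264 385.5013393233264 277.9414614763384 211.4992848834948 [[ 0.0493  0.8254 -0.5624  1.076 ]
 [ 0.9988 -0.0395  0.0297  0.0244]
 [ 0.0023 -0.5631 -0.8264  0.7631]
 [ 0.      0.      0.      1.    ]]
top 427.53419328493766 427.53419328493766 278.7966098334299 207.83274578753287 [[ 0.0182 -0.9995  0.0263  0.576 ]
 [-0.9995 -0.0175  0.0253  0.0258]
 [-0.0249 -0.0268 -0.9993  1.1058]
 [ 0.      0.      0.      1.    ]]
{'t': 0.1, 'q': array([ 1.1585,  0.5284,  1.4338, -0.    ,  1.1814, -0.1785]), 'qd': array([-0.0007, -0.0023, -0.0023,  0.    , -0.0004,  0.0014]), 'tau': array([ -0.0001, -44.3305, -17.8587,  -0.0002,   0.0039,   0.    ]), 'tcp_pos': array([0.1445, 0.6074, 0.2304]), 'tool_rot': array([ 0.1166,  0.9932, -0.001 , -0.0003]), 'force': array([ 0.2556,  0.7471, -0.4257]), 'ft_torque': array([ 0.0002, -0.0424,  0.0074]), 'gripper_force': 0.0, 'finger_gap': 1.001858010396315}
```

View pics/scene0.png

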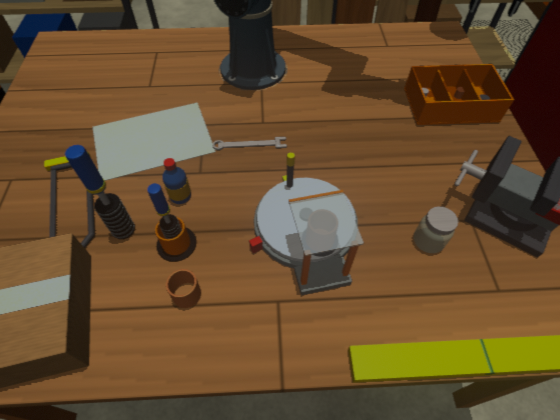

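View pics/top0.png

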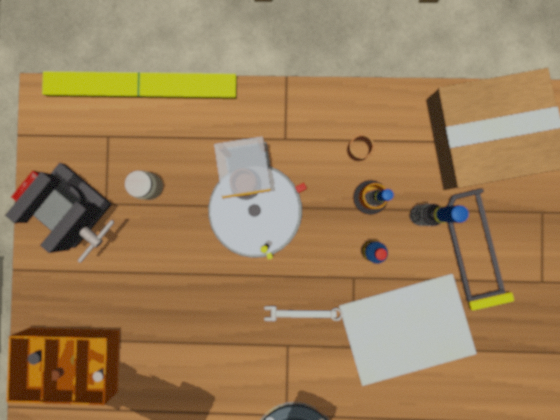

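The scene view shows the small brush in the orange caddy with its handle top near (157,192) and caddy near (175,240). The yellow post top is at (291,158), the disc centre at about (306,218) and the red stop at (256,243). In the top view the post top is at (265,248), the disc hub at (254,211), the small brush's handle at (386,195) and the look-alike large brush at (455,213).

```bash
cat > h.py <<'E'
import numpy as np,cv2,pickle
from scipy.spatial.transform import Rotation as R
np.set_printoptions(precision=4,suppress=True)
def ray(s,uv):
    d=np.array([(uv[0]-s["cx"])/s["fx"],(uv[1]-s["cy"])/s["fy"],1.]);return s["pose"][:3,3],s["pose"][:3,:3]@d
def plane(s,uv,z):
    o,d=ray(s,uv);return o+d*(z-o[2])/d[2]
def tri(s1,a,s2,b):
    A=np.zeros((3,3));c=np.zeros(3);L=[]
    for s,u in((s1,a),(s2,b)):
        o,d=ray(s,u);d=d/np.linalg.norm(d);P=np.eye(3)-np.outer(d,d);A+=P;c+=P@o;L.append((o,P))
    p=np.linalg.solve(A,c);return p,max(np.linalg.norm(P@(p-o)) for o,P in L)
def proj(s,p):
    q=s["pose"][:3,:3].T@(np.array(p)-s["pose"][:3,3]);return np.array([s["fx"]*q[0]/q[2]+s["cx"],s["fy"]*q[1]/q[2]+s["cy"]])
def blobs(s,lo,hi,roi,mn=8):
    x0,y0,x1,y1=roi;h=cv2.cvtColor(s["image"],cv2.COLOR_RGB2HSV)[y0:y1,x0:x1]
    m=cv2.inRange(h,np.array(lo),np.array(hi));n,l,st,c=cv2.connectedComponentsWithStats(m)
    return [(c[i]+[x0,y0],st[i,:5]+[x0,y0,0,0,0]) for i in range(1,n) if st[i,4]>=mn]
E
python3 - <<'E'
from h import *
d=pickle.load(open("d0.pkl","rb"));S,T=d["scene"],d["top"]
def show(t,b):
    for c,s in b: print(t,c,s)
show("postS",blobs(S,(22,120,60),(36,255,255),(275,145,305,190)))
show("postT",blobs(T,(22,120,60),(36,255,255),(250,235,280,265)))
show("blueS",blobs(S,(100,120,40),(125,255,255),(140,175,180,225)))
show("blueT",blobs(T,(100,120,40),(125,255,255),(365,180,400,210)))
show("orS",blobs(S,(5,170,70),(18,255,255),(150,205,200,260)))
show("orT",blobs(T,(5,170,70),(18,255,255),(355,178,395,212)))
show("redT",blobs(T,(0,150,80),(5,255,255),(290,175,315,200)))
show("redS",blobs(S,(0,150,80),(5,255,255),(245,230,270,255)))
show("edgeT",blobs(T,(5,120,70),(18,255,255),(215,180,275,205)))
# disc: low-saturation
for s,n,roi in((T,"T",(200,160,310,262)),(S,"S",(245,170,370,270))):
    show("disc"+n,blobs(s,(0,0,110),(180,70,255),roi,200))
a=cv2.resize(S["image"][130:300,130:380],None,fx=3,fy=3,interpolation=cv2.INTER_CUBIC)[:,:,::-1]
b=cv2.resize(T["image"][125:275,200:400],None,fx=4,fy=4,interpolation=cv2.INTER_CUBIC)[:,:,::-1]
cv2.imwrite("pics/a.png",a);cv2.imwrite("pics/b.png",b)
E
```

```text
postS [290.4318 158.1023] [287 152   8  14  88]
postS [284.2  177.44] [282 175   5   6  25]
postT [264.0811 248.3243] [261 245   7   8  37]
postT [269.4516 256.2258] [267 253   6   7  31]
blueS [171.5745 178.9787] [164 175  16  10 141]
blueS [153.8304 188.9375] [148 184  13  12 112]
blueT [384.9174 194.843 ] [378 190  15  10 121]
orS [170.9747 239.2535] [154 217  32  38 434]
orT [371.0098 195.122 ] [359 183  28  26 205]
redT [300.6538 187.3846] [296 184  10   8  52]
redS [255.25   241.0238] [250 236  12  11  84]
edgeT [215.7778 181.1111] [215 180   3   4   9]
discT [253.5571 207.7179] [ 208  160   94   98 6988]
discS [307.6077 216.8575] [ 257  177  107   79 5776]
```

View pics/a.png

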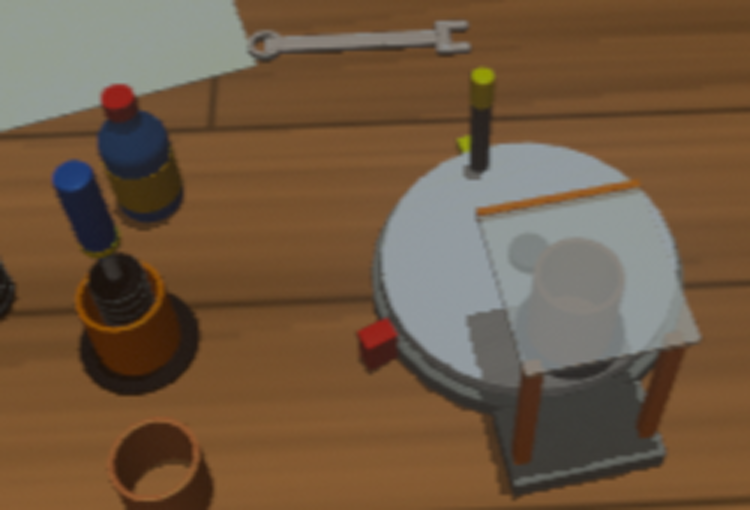

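View pics/b.png

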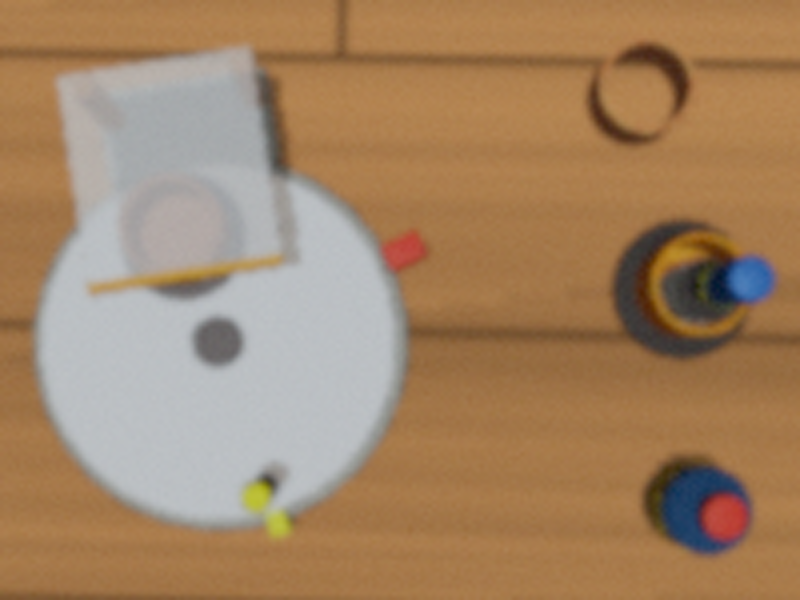

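Crop a shows the post top at (483,76), the brush top at (75,175), the caddy rim centre at (121,294) and the hub at (528,252). In crop b they are at (257,496), (749,279), (701,285) and (218,341), and the spray can's cap is at (724,517).

```bash
python3 - <<'E'
from h import *
d=pickle.load(open("d0.pkl","rb"));S,T=d["scene"],d["top"]
fa=lambda u:(np.array(u)+.5)/3-.5+[130,130]
fb=lambda u:(np.array(u)+.5)/4-.5+[200,125]
P={"post":((483,76),(257,496)),"brushtop":((74,174),(749,279)),"caddyrim":((121,295),(701,285)),"hub":((528,252),(218,341)),"can cap":((118,98),(724,517)),"offcut rim":((156,466),(640,92)),"guardcornerL(+y,-x)":((637,184),(91,291)),"guardcornerR":((478,212),(283,261)),"redtop":((379,334),(408,250)),"cuprim":((579,278),(183,233))}
for k,(a,b) in P.items(): print(k,*tri(S,fa(a),T,fb(b)))
print("handle bottom S/T", fa((98,246)), plane(T,fb((218,341)),.04))
E
```

```text
post [0.5091 0.0817 0.1447] 0.0003138313325416746
brushtop [ 0.6321 -0.1783  0.2042] 0.0005187641656840297
caddyrim [ 0.6362 -0.1796  0.0711] 0.0005331561669321227
hub [0.5977 0.1128 0.0474] 0.0009238705848292786
can cap [ 0.5013 -0.1835  0.1264] 0.0007388754898176826
offcut rim [ 0.7567 -0.147   0.0485] 0.002368472149593688
guardcornerL(+y,-x) [0.622  0.1752 0.1588] 0.0005980301075844267
guardcornerR [0.6404 0.069  0.1599] 0.00020497649000692666
redtop [ 0.657  -0.002   0.0373] 0.0012781959803158248
cuprim [0.6599 0.1339 0.1065] 0.003220829859615076
handle bottom S/T [162.3333 211.6667] [0.5979 0.1143 0.04  ]
```

```bash
cat >> h.py <<'E'
def Rot(psi):
    c,s=np.cos(np.radians(psi)),np.sin(np.radians(psi));return R.from_matrix([[c,s,0],[s,-c,0],[0,0,-1]])
def plan(tg,pos=None,rot=None):
    """rows for world targets (x,y,z,psi), tool pointing down; returns final pose"""
    from station import telemetry
    s=telemetry.sense();print("t",s["t"],"tcp",s["tcp_pos"],"F",s["force"],"gap",round(s["finger_gap"],3),"q",s["q"])
    p=s["tcp_pos"];q=R.from_quat(s["tool_rot"])
    for i in range(0,len(tg),5):
        for t in tg[i:i+5]:
            d=q.inv().apply(np.array(t[:3])-p)*1e3;r=(q.inv()*Rot(t[3])).as_rotvec(degrees=True)
            print("%.0f %.0f %.1f  %.1f %.1f %.1f"%(*d,*r),end=" ; ")
        print(); p=np.array(tg[min(i+4,len(tg)-1)][:3]);q=Rot(tg[min(i+4,len(tg)-1)][3])
E
python3 - <<'E'
from h import *
a=np.array([.145,.607,.231,166.6]);b=np.array([.494,.124,.20,109.5]);c=b.copy();c[2]=.10
plan([a+(b-a)*k/10 for k in range(1,11)]+[b+(c-b)*min(k/4,1) for k in range(1,6)])
E
```

```text
t 0.1 tcp [0.1445 0.6074 0.2304] F [ 0.2556  0.7471 -0.4257] gap 1.002 q [ 1.1585  0.5284  1.4338 -0.      1.1814 -0.1785]
-46 -39 2.6  -0.1 -0.0 5.7 ; -91 -78 5.7  -0.1 -0.0 11.4 ; -136 -117 8.9  -0.1 -0.0 17.1 ; -181 -156 12.1  -0.1 0.0 22.8 ; -226 -195 15.2  -0.1 0.0 28.6 ; 
-58 -13 3.1  0.0 0.0 5.7 ; -116 -25 6.2  0.0 0.0 11.4 ; -175 -38 9.3  0.0 0.0 17.1 ; -233 -50 12.4  0.0 0.0 22.8 ; -291 -63 15.5  0.0 0.0 28.5 ; 
0 0 25.0  0.0 0.0 0.0 ; 0 0 50.0  0.0 0.0 0.0 ; 0 0 75.0  0.0 0.0 0.0 ; 0 0 100.0  0.0 0.0 0.0 ; 0 0 100.0  0.0 0.0 0.0 ;
```

>>> move_arm(commands="-46 -39 3 0 0 6 -1; -91 -78 6 0 0 11 -1; -136 -117 9 0 0 17 -1; -181 -156 12 0 0 23 -1; -226 -195 15 0 0 28 -1", grip_force=40)

```text
t: 0.72
tcp_pos: [0.3202, 0.3643, 0.2161]
tool_rot: [0.355, 0.935, -0.0, 0.0]
force: [0.7, 0.2, -0.4]
finger_gap: 0.001
gripper_force: 0.0
```

>>> move_arm(commands="-58 -13 3 0 0 6 -1; -116 -25 6 0 0 11 -1; -175 -38 9 0 0 17 -1; -233 -50 12 0 0 23 -1; -291 -63 15 0 0 28 -1")

```text
t: 1.35
tcp_pos: [0.4969, 0.1245, 0.201]
tool_rot: [0.571, 0.821, -0.0, -0.0]
force: [1.1, 0.9, -0.6]
finger_gap: -0.001
gripper_force: 0.0
```

```bash
python3 - <<'E'
from h import *
b=np.array([.494,.124,.20,109.5]);c=b.copy();c[2]=.10
H=np.array([.598,.113])
def f(phi,off):
    a=np.radians(phi);u=np.array([np.cos(a),np.sin(a)]);t=np.array([-u[1],u[0]]);p=H+.095*u-off*t;return (*p,.10,phi-90)
plan([b+(c-b)*min(k/4,1) for k in range(1,6)]+[f(199.5+x,.022) for x in (0,3,8,13,18, 24,30,36,42,48, 53,58,63,68,73, 76,79,82,84,86)])
E
```

```text
t 1.35 tcp [0.4969 0.1245 0.201 ] F [ 1.1472  0.8681 -0.5606] gap -0.001 q [ 0.0269  0.419   1.7452  0.0002  0.9777 -0.3295]
1 -3 26.0  -0.0 -0.0 0.9 ; 1 -3 51.0  -0.0 -0.0 0.9 ; 1 -3 76.0  -0.0 -0.0 0.9 ; 1 -3 101.0  -0.0 -0.0 0.9 ; 1 -3 101.0  -0.0 -0.0 0.9 ; 
-23 -1 0.0  0.0 0.0 0.0 ; -28 -2 0.0  0.0 0.0 -3.0 ; -37 -3 0.0  0.0 0.0 -8.0 ; -45 -3 0.0  0.0 0.0 -13.0 ; -54 -3 0.0  0.0 0.0 -18.0 ; 
-10 -2 0.0  0.0 0.0 -6.0 ; -20 -2 0.0  0.0 0.0 -12.0 ; -30 -2 0.0  0.0 0.0 -18.0 ; -41 -1 0.0  0.0 0.0 -24.0 ; -50 2 0.0  0.0 0.0 -30.0 ; 
-8 -2 0.0  0.0 0.0 -5.0 ; -17 -2 0.0  0.0 0.0 -10.0 ; -25 -2 0.0  0.0 0.0 -15.0 ; -34 -2 0.0  0.0 0.0 -20.0 ; -42 -0 0.0  0.0 0.0 -25.0 ; 
-5 -1 0.0  0.0 0.0 -3.0 ; -10 -2 0.0  0.0 0.0 -6.0 ; -15 -2 0.0  0.0 0.0 -9.0 ; -19 -2 0.0  0.0 0.0 -11.0 ; -22 -3 0.0  0.0 0.0 -13.0 ;
```

>>> move_arm(commands="1 -3 26 0 0 1 -1; 1 -3 51 0 0 1 -1; 1 -3 76 0 0 1 -1; 1 -3 101 0 0 1 -1; 1 -3 101 0 0 1 -1")

```text
t: 1.98
tcp_pos: [0.4913, 0.126, 0.0986]
tool_rot: [0.576, 0.817, -0.002, -0.002]
force: [-0.1, -0.2, 1.1]
finger_gap: 0.0
gripper_force: 0.0
```

>>> move_arm(commands="-23 -1 0 0 0 0 -1; -28 -2 0 0 0 -3 -1; -37 -3 0 0 0 -8 -1; -45 -3 0 0 0 -13 -1; -54 -3 0 0 0 -18 -1")

```text
t: 2.6
tcp_pos: [0.508, 0.0748, 0.1012]
tool_rot: [0.44, 0.898, 0.001, -0.0]
force: [0.1, 4.0, -0.9]
finger_gap: 0.001
gripper_force: 1.1
```

>>> move_arm(commands="-10 -2 0 0 0 -6 -1; -20 -2 0 0 0 -12 -1; -30 -2 0 0 0 -18 -1; -41 -1 0 0 0 -24 -1; -50 2 0 0 0 -30 -1")

```text
t: 3.22
tcp_pos: [0.5389, 0.0359, 0.1012]
tool_rot: [0.192, 0.981, -0.0, -0.002]
force: [-3.9, -0.8, 1.6]
finger_gap: -0.004
gripper_force: 1.4
```

```bash
python3 - <<'E'
from h import *
from station import snapshot
for n in("top","scene"):
    s=snapshot(n);cv2.imwrite(f"pics/{n}1.png",s["image"][:,:,::-1])
    print(n,blobs(s,(22,120,60),(36,255,255),(200,140,330,265)))
H=np.array([.598,.113])
def f(phi,off):
    a=np.radians(phi);u=np.array([np.cos(a),np.sin(a)]);t=np.array([-u[1],u[0]]);p=H+.095*u-off*t;return (*p,.10,phi-90)
plan([f(199.5+x,.022) for x in (53,58,63,68,73, 76,79,82,84,86)])
E
```

```text
top []
scene [(array([265.77, 178.32]), array([262, 172,   8,  14, 100])), (array([256.7297, 201.8378]), array([254, 199,   7,   7,  37]))]
t 3.325 tcp [0.5411 0.0354 0.1013] F [ 0.1914 -0.3864  0.84  ] gap 0.001 q [-0.1408  0.6082  1.7535 -0.0003  0.7783 -1.32  ]
-9 -3 1.3  0.0 0.1 -4.9 ; -18 -4 1.3  0.0 0.1 -9.9 ; -26 -4 1.3  0.0 0.1 -14.9 ; -35 -3 1.4  -0.0 0.1 -19.9 ; -43 -2 1.4  -0.0 0.1 -24.9 ; 
-5 -1 0.0  0.0 0.0 -3.0 ; -10 -2 0.0  0.0 0.0 -6.0 ; -15 -2 0.0  0.0 0.0 -9.0 ; -19 -2 0.0  0.0 0.0 -11.0 ; -22 -3 0.0  0.0 0.0 -13.0 ;
```

View pics/scene1.png

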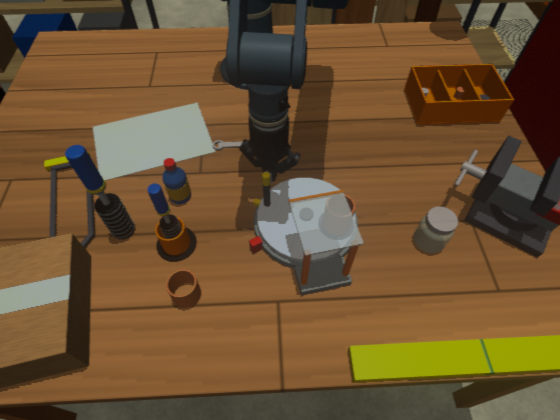

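The picture shows the push is working. The post is now at (266,178) and the cup is coming out from under the guard at (337,212).

>>> move_arm(commands="-9 -3 1 0 0 -5 -1; -18 -4 1 0 0 -10 -1; -26 -4 1 0 0 -15 -1; -35 -3 1 0 0 -20 -1; -43 -2 1 0 0 -25 -1")

```text
t: 3.95
tcp_pos: [0.5781, 0.0182, 0.0998]
tool_rot: [-0.023, 1.0, 0.0, -0.001]
force: [-3.1, 0.4, 0.3]
finger_gap: 0.004
gripper_force: 0.5
```

>>> move_arm(commands="-5 -1 0 0 0 -3 -1; -10 -2 0 0 0 -6 -1; -15 -2 0 0 0 -9 -1; -19 -2 0 0 0 -11 -1; -22 -2 0 0 0 -13 -1")

```text
t: 4.58
tcp_pos: [0.6012, 0.0167, 0.0997]
tool_rot: [-0.136, 0.991, -0.0, -0.0]
force: [-1.8, -0.7, 2.2]
finger_gap: 0.001
gripper_force: 0.4
```

```bash
python3 - <<'E'
from h import *
from station import snapshot
for n in("top","scene"):
    s=snapshot(n);cv2.imwrite(f"pics/{n}2.png",s["image"][:,:,::-1])
    for c,_ in blobs(s,(22,120,60),(36,255,255),(200,140,330,265)):print(n,c,plane(s,c,.126 if n=="scene" else .141))
H=np.array([.598,.113])
def f(phi,off):
    a=np.radians(phi);u=np.array([np.cos(a),np.sin(a)]);t=np.array([-u[1],u[0]]);p=H+.095*u-off*t;return (*p,.10,phi-90)
plan([f(199.5+x,.022) for x in (87,88,89,90,91,92,93,94,95,96)])
E
```

```text
scene [264.5189 202.0472] [0.6179 0.0212 0.126 ]
scene [255.6275 230.451 ] [0.6847 0.002  0.126 ]
t 4.675 tcp [0.6019 0.0168 0.0996] F [-0.6052 -0.2115  1.0118] gap -0.002 q [-0.1577  0.669   1.5997  0.0004  0.8719 -2.001 ]
-2 -2 -0.4  -0.0 0.1 -0.9 ; -3 -2 -0.4  -0.0 0.1 -1.9 ; -5 -2 -0.4  -0.0 0.1 -2.9 ; -7 -3 -0.4  -0.0 0.1 -3.9 ; -8 -3 -0.4  -0.0 0.1 -4.9 ; 
-2 -0 0.0  0.0 0.0 -1.0 ; -3 -1 0.0  0.0 0.0 -2.0 ; -5 -1 0.0  0.0 0.0 -3.0 ; -7 -1 0.0  0.0 0.0 -4.0 ; -8 -2 0.0  0.0 0.0 -5.0 ;
```

>>> move_arm(commands="-2 -2 0 0 0 -1 -1; -4 -2 0 0 0 -2 -1; -6 -3 0 0 0 -3 -1; -8 -3 0 0 0 -4 -1; -10 -3 0 0 0 -5 -1")

```text
t: 5.3
tcp_pos: [0.6099, 0.0157, 0.0991]
tool_rot: [-0.18, 0.984, -0.0, -0.002]
force: [-8.0, -4.6, 4.5]
finger_gap: 0.004
gripper_force: 0.0
```

>>> move_arm(commands="-1 0 0 0 0 -1 -1; -2 0 0 0 0 -1 -1; -3 0 0 0 0 -2 -1; -4 0 0 0 0 -2 -1; -5 0 0 0 0 -2 -1")

```text
t: 5.92
tcp_pos: [0.6097, 0.0168, 0.0983]
tool_rot: [-0.197, 0.98, 0.001, -0.008]
force: [-15.3, -8.4, 6.8]
finger_gap: -0.004
gripper_force: 1.4
```

>>> move_arm(commands="15 0 0 0 0 0 -1; 35 0 0 0 0 0 -1; 35 0 -50 0 0 0 -1; 35 0 -110 0 0 0 0; 35 0 -170 0 0 0 1")

```text
t: 6.55
tcp_pos: [0.5854, 0.0046, 0.2716]
tool_rot: [-0.196, 0.981, -0.0, 0.002]
force: [1.0, -0.4, -0.1]
finger_gap: 0.418
gripper_force: 0.0
```

```bash
python3 - <<'E'
from h import *
from station import snapshot
d={n:snapshot(n) for n in("top","scene")};pickle.dump(d,open("d1.pkl","wb"))
for n,s in d.items():
    for c,_ in blobs(s,(22,120,60),(36,255,255),(200,140,330,265)):print(n,c,plane(s,c,.126 if n=="scene" else .141))
S=d["scene"];print(blobs(S,(100,120,40),(125,255,255),(140,175,165,225)))
a=cv2.resize(S["image"][130:300,130:380],None,fx=3,fy=3,interpolation=cv2.INTER_CUBIC)[:,:,::-1]
b=cv2.resize(d["top"]["image"][125:275,200:400],None,fx=3,fy=3,interpolation=cv2.INTER_CUBIC)[:,:,::-1]
cv2.imwrite("pics/c.png",a);cv2.imwrite("pics/cb.png",b)
plan([(.632,-.178,.28,166)])
E
```

```text
scene [266.2308 205.2857] [0.6261 0.0244 0.126 ]
scene [256.8684 233.0263] [0.6906 0.0043 0.126 ]
[(array([153.7909, 188.9   ]), array([148, 184,  13,  11, 110]))]
t 6.65 tcp [0.5901 0.0039 0.2779] F [ 2.1551 -0.5221  0.3831] gap 0.593 q [-0.1829  0.4218  1.4827  0.0008  1.2164 -2.1489]
31 -184 -0.7  -0.3 1.2 36.6 ;
```

View pics/c.png

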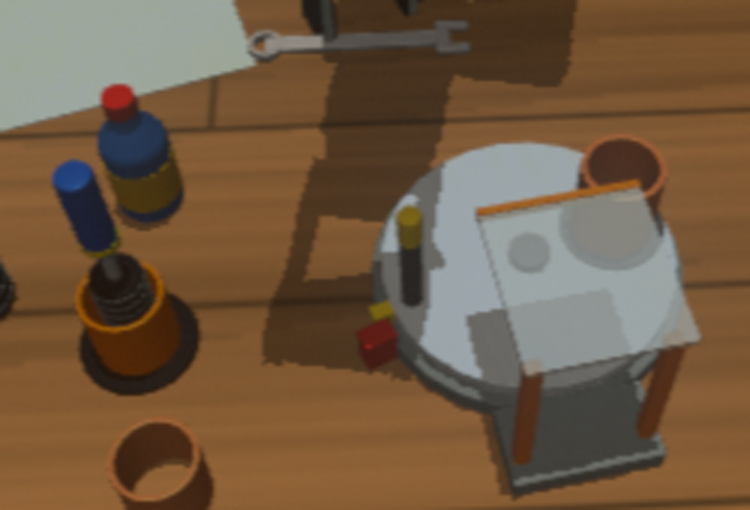

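Crop c shows the table's yellow tab against the red stop and the cup in the open, mouth at about (624,170). The brush is still upright in its caddy.

```bash
python3 - <<'E'
from h import *
d=pickle.load(open("d1.pkl","rb"));S,T=d["scene"],d["top"]
fa=lambda u:(np.array(u)+.5)/3-.5+[130,130]
print("cup rim",plane(S,fa((624,172)),.111),"brush",plane(S,fa((74,174)),.201))
d0=pickle.load(open("d0.pkl","rb"));print("bigbrush top",tri(d0["scene"],(78,152),d0["top"],(458,213)))
plan([(.60,-.05,.28,200),(.61,-.10,.28,192),(.625,-.15,.28,184),(.633,-.1785,.28,180),(.633,-.1785,.28,180),(.633,-.1785,.25,180),(.633,-.1785,.20,180),(.633,-.1785,.149,180)])
E
```

```text
cup rim [0.5749 0.1787 0.111 ] brush [ 0.6296 -0.18    0.201 ]
bigbrush top (array([ 0.594 , -0.3014,  0.2642]), np.float64(0.0009182319449412741))
t 6.65 tcp [0.5901 0.0039 0.2779] F [ 2.1551 -0.5221  0.3831] gap 0.593 q [-0.1829  0.4218  1.4827  0.0008  1.2164 -2.1489]
12 -54 -1.7  -0.6 1.0 2.6 ; 22 -104 -1.4  -0.5 1.1 10.6 ; 27 -156 -0.9  -0.4 1.1 18.6 ; 31 -185 -0.7  -0.4 1.1 22.6 ; 31 -185 -0.7  -0.4 1.1 22.6 ; 
0 0 30.0  0.0 0.0 0.0 ; 0 0 80.0  0.0 0.0 0.0 ; 0 0 131.0  0.0 0.0 0.0 ;
```

>>> move_arm(commands="12 -54 -2 0 0 3 1; 22 -104 -1 0 0 11 1; 27 -156 -1 0 0 19 1; 31 -185 -1 0 0 23 1; 31 -185 -1 0 0 23 1")

```text
t: 7.28
tcp_pos: [0.6276, -0.1806, 0.2696]
tool_rot: [0.005, 1.0, -0.0, 0.001]
force: [-1.3, 1.7, -1.0]
finger_gap: 1.003
gripper_force: 0.0
```

```bash
python3 - <<'E'
from h import *
from station import snapshot
s=snapshot("scene")
plan([(.633,-.1785,.25,180),(.633,-.1785,.20,180),(.633,-.1785,.16,180),(.633,-.1785,.149,180),(.633,-.1785,.149,180)])
E
```

```text
t 7.325 tcp [ 0.6269 -0.1787  0.2696] F [ 0.0396  0.8476 -1.0177] gap 1.0 q [-0.4492  0.5277  1.3174  0.0009  1.2961 -2.0125]
-6 0 19.6  0.0 0.0 -0.4 ; -6 0 69.6  0.0 0.0 -0.4 ; -6 0 109.6  0.0 0.0 -0.4 ; -6 0 120.6  0.0 0.0 -0.4 ; -6 0 120.6  0.0 0.0 -0.4 ;
```

>>> move_arm(commands="-5 0 10 0 0 0 1; -5 0 50 0 0 0 1; -5 0 90 0 0 0 1; -5 0 121 0 0 0 1; -5 0 121 0 0 0 1")

```text
t: 7.95
tcp_pos: [0.6296, -0.1754, 0.146]
tool_rot: [0.002, 1.0, 0.002, -0.003]
force: [-0.1, 1.0, -0.1]
finger_gap: 0.999
gripper_force: 0.0
```

>>> move_arm(commands="0 0 0 0 0 0 -1; 0 0 0 0 0 0 -1; 0 0 0 0 0 0 -1; 0 0 0 0 0 0 -1; 0 0 0 0 0 0 -1", grip_force=50)

```text
t: 8.57
tcp_pos: [0.6325, -0.1787, 0.1507]
tool_rot: [0.004, 1.0, -0.001, 0.001]
force: [-0.8, -0.2, 6.3]
finger_gap: 0.294
gripper_force: 49.3
```

```bash
python3 - <<'E'
from h import *
from station import snapshot
d={n:snapshot(n) for n in("top","scene")};pickle.dump(d,open("d2.pkl","wb"))
plan([(.632,-.1785,.29,180)])
E
```

```text
t 8.675 tcp [ 0.6325 -0.1787  0.1507] F [-0.2356 -1.8844  6.5534] gap 0.29 q [-0.445   0.6611  1.4203 -0.0003  1.0574 -2.0085]
0 0 -139.3  -0.1 0.1 -0.4 ;
```

>>> move_arm(commands="0 0 -30 0 0 0 -1; 0 0 -70 0 0 0 -1; 0 0 -120 0 0 0 -1; 0 0 -170 0 0 0 -1; 0 0 -190 0 0 0 -1")

```text
t: 9.3
tcp_pos: [0.6325, -0.1782, 0.3427]
tool_rot: [0.003, 1.0, -0.001, 0.002]
force: [0.0, -0.0, -1.4]
finger_gap: 0.292
gripper_force: 49.3
```

```bash
python3 - <<'E'
from h import *
from station import snapshot
d={n:snapshot(n) for n in("top","scene")};pickle.dump(d,open("d3.pkl","wb"))
S=d["scene"];cv2.imwrite("pics/s3.png",cv2.resize(S["image"][100:270,80:330],None,fx=3,fy=3,interpolation=cv2.INTER_CUBIC)[:,:,::-1])
cv2.imwrite("pics/t3.png",cv2.resize(d["top"]["image"][100:290,250:450],None,fx=3,fy=3,interpolation=cv2.INTER_CUBIC)[:,:,::-1])
a=np.array([.632,-.1785,.34,180]);b=np.array([.575,.179,.34,180])
plan([a+(b-a)*k/10 for k in range(1,11)])
E
```

```text
t 9.4 tcp [ 0.6326 -0.1783  0.3421] F [ 0.6794 -0.5583 -2.0714] gap 0.292 q [-0.4445  0.4771  1.2073  0.0004  1.4519 -2.0085]
7 35 2.0  -0.1 0.3 -0.4 ; 13 71 1.9  -0.1 0.3 -0.4 ; 18 107 1.8  -0.1 0.3 -0.4 ; 24 143 1.7  -0.1 0.3 -0.4 ; 30 178 1.6  -0.1 0.3 -0.4 ; 
6 36 0.0  0.0 0.0 0.0 ; 11 71 0.0  0.0 0.0 0.0 ; 17 107 0.0  0.0 0.0 0.0 ; 23 143 0.0  0.0 0.0 0.0 ; 28 179 0.0  0.0 0.0 0.0 ;
```

View pics/s3.png

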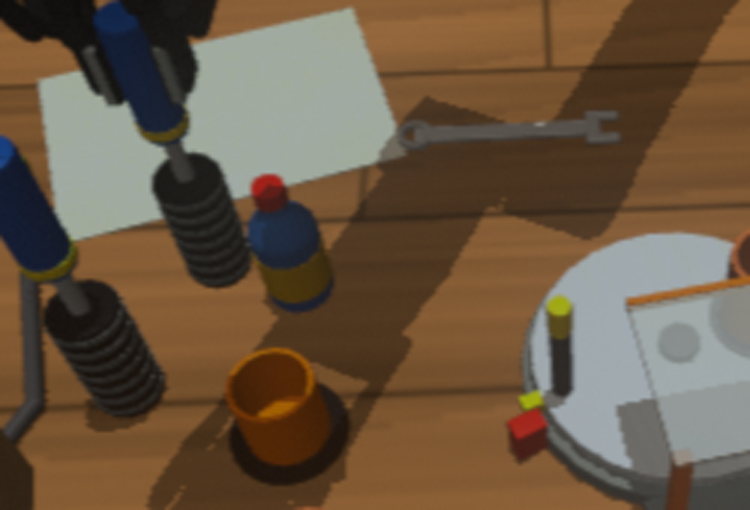

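Crop s3 shows the brush held upright in the gripper. The handle top is near (118,12), the head top at (187,172) and the head bottom centre at about (220,266); the caddy is empty with its rim at (271,384).

```bash
python3 - <<'E'
from h import *
d=pickle.load(open("d3.pkl","rb"));S=d["scene"]
fa=lambda u:(np.array(u)+.5)/3-.5+[80,100]
for k,z in (((118,12),.392),((162,132),.314),((187,172),.279),((220,266),.199)): print(plane(S,fa(k),z), proj(S,(.6326,-.1783,z)),fa(k))
print("caddy rim",plane(S,fa((271,384)),.07))
for n,s in d.items(): print(n,blobs(s,(22,120,60),(36,255,255),(200,140,330,265)))
E
```

```text
[ 0.6252 -0.1811  0.392 ] [120.0627 107.0727] [119.     103.6667]
[ 0.6281 -0.1835  0.314 ] [136.5115 145.5871] [133.6667 143.6667]
[ 0.625  -0.1808  0.279 ] [142.821  160.3608] [142. 157.]
[ 0.6294 -0.1829  0.199 ] [155.311 189.606] [153.     188.3333]
caddy rim [ 0.6347 -0.1806  0.07  ]
top [(array([290.2667, 195.7   ]), array([288, 193,   6,   7,  30])), (array([299.9688, 194.375 ]), array([297, 192,   7,   6,  32]))]
scene [(array([266.0444, 205.1778]), array([262, 199,   8,  14,  90])), (array([256.5122, 233.1951]), array([253, 230,   8,   7,  41]))]
```

>>> move_arm(commands="7 36 0 0 0 0 -1; 13 71 0 0 0 0 -1; 18 107 0 0 0 0 -1; 24 143 0 0 0 0 -1; 30 178 0 0 0 0 -1")

```text
t: 10.02
tcp_pos: [0.6014, 0.0017, 0.3367]
tool_rot: [0.004, 1.0, 0.001, -0.002]
force: [-0.7, -0.1, -0.8]
finger_gap: 0.293
gripper_force: 49.3
```

>>> move_arm(commands="6 36 0 0 0 0 -1; 11 71 0 0 0 0 -1; 17 107 0 0 0 0 -1; 23 143 0 0 0 0 -1; 28 179 0 0 0 0 -1")

```text
t: 10.65
tcp_pos: [0.5745, 0.1804, 0.3367]
tool_rot: [0.004, 1.0, -0.0, -0.002]
force: [1.3, 0.1, -0.8]
finger_gap: 0.293
gripper_force: 49.3
```

```bash
python3 - <<'E'
from h import *
from station import snapshot
d={n:snapshot(n) for n in("top","scene")};pickle.dump(d,open("d4.pkl","wb"))
S=d["scene"];cv2.imwrite("pics/s4.png",cv2.resize(S["image"][60:230,230:430],None,fx=3,fy=3,interpolation=cv2.INTER_CUBIC)[:,:,::-1])
plan([(.575,.179,.34,180)])
E
```

```text
t 10.75 tcp [0.5739 0.1827 0.3368] F [-0.2875 -0.5677 -1.0134] gap 0.292 q [ 0.1219  0.399   1.3521  0.0021  1.3954 -1.4465]
-1 -4 -3.2  0.1 -0.3 -0.2 ;
```

View pics/s4.png

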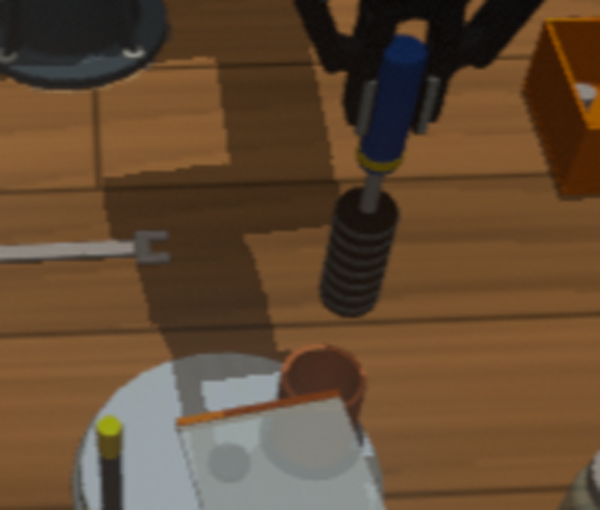

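Crop s4 shows the brush hanging near the cup, with the head bottom centre at about (350,296) and the cup mouth centre at about (323,384).

```bash
python3 - <<'E'
from h import *
d=pickle.load(open("d4.pkl","rb"));S=d["scene"]
fa=lambda u:(np.array(u)+.5)/3-.5+[230,60]
for k,z in (((405,54),.387),((350,296),.194),((366,208),.274),((323,384),.111)): print(z,plane(S,fa(k),z))
# cup rim extents: leftmost/rightmost
print("cup L/R",plane(S,fa((280,380)),.111),plane(S,fa((366,385)),.111),"head L/R",plane(S,fa((320,295)),.194),plane(S,fa((379,298)),.194))
print("post",plane(S,(266.04,205.2),.126), "model cup from disc angle",.598+.07*np.cos(np.radians(109.8)),.113+.07*np.sin(np.radians(109.8)))
E
```

```text
0.387 [0.5761 0.1844 0.387 ]
0.194 [0.5683 0.1859 0.194 ]
0.274 [0.5701 0.1833 0.274 ]
0.111 [0.5767 0.1778 0.111 ]
cup L/R [0.5716 0.1476 0.111 ] [0.579  0.2082 0.111 ] head L/R [0.5665 0.1663 0.194 ] [0.571  0.2047 0.194 ]
post [0.6259 0.0241 0.126 ] model cup from disc angle 0.5742883455828296 0.1788616538267958
```

>>> move_arm(commands="-5 -6 0 0 0 0 -1; -5 -6 20 0 0 0 -1; -5 -6 45 0 0 0 -1; -5 -6 65 0 0 0 -1; -5 -6 72 0 0 0 -1")

```text
t: 11.38
tcp_pos: [0.5805, 0.1714, 0.2651]
tool_rot: [0.005, 1.0, -0.0, -0.002]
force: [-0.6, -0.6, -1.0]
finger_gap: 0.292
gripper_force: 49.4
```

```bash
python3 - <<'E'
from h import *
from station import snapshot
d={n:snapshot(n) for n in("top","scene")};pickle.dump(d,open("d5.pkl","wb"))
S=d["scene"];cv2.imwrite("pics/s5.png",cv2.resize(S["image"][90:230,270:400],None,fx=4,fy=4,interpolation=cv2.INTER_CUBIC)[:,:,::-1])
plan([(.578,.1765,.25,180)])
E
```

```text
t 11.475 tcp [0.581  0.172  0.2662] F [-0.5191 -0.4782 -0.8464] gap 0.292 q [ 0.1038  0.4657  1.4405 -0.0003  1.2377 -1.4584]
3 4 16.2  -0.0 -0.1 -0.5 ;
```

View pics/s5.png

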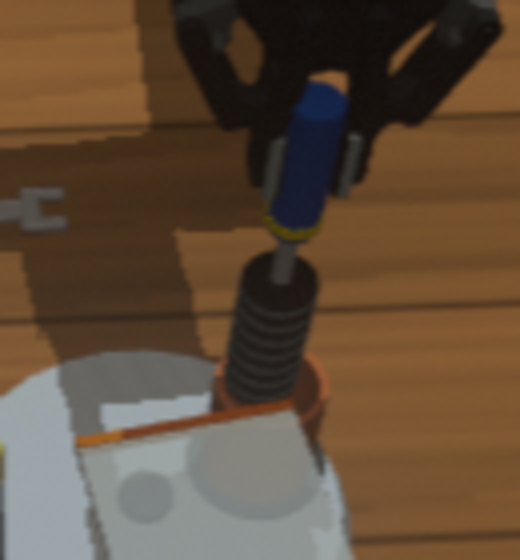

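Crop s5 shows the head entering over the mouth about 4 mm too far left: head 228–298 against cup 214–328.

>>> move_arm(commands="2 4 0 0 0 0 -1; 2 4 5 0 0 0 -1; 2 4 15 0 0 0 -1; 2 4 25 0 0 0 -1; 2 4 25 0 0 0 -1")

```text
t: 12.1
tcp_pos: [0.5836, 0.1782, 0.2497]
tool_rot: [0.003, 1.0, 0.001, 0.008]
force: [0.5, -0.3, -1.0]
finger_gap: 0.287
gripper_force: 50.1
```

>>> move_arm(commands="0 0 8 0 0 0 -1; 0 0 16 0 0 0 -1; 0 0 24 0 0 0 -1; 0 0 30 0 0 0 -1; 0 0 30 0 0 0 -1")

```text
t: 12.72
tcp_pos: [0.5786, 0.1774, 0.211]
tool_rot: [0.004, 1.0, -0.0, -0.001]
force: [0.3, 1.3, -1.8]
finger_gap: 0.294
gripper_force: 49.8
```

```bash
python3 - <<'E'
from h import *
plan([(.579,.176,.185,180)])
E
```

```text
t 12.725 tcp [0.5786 0.1774 0.211 ] F [ 0.3249  1.2966 -1.8091] gap 0.294 q [ 0.1129  0.5247  1.5036  0.0002  1.1155 -1.451 ]
-0 -1 26.0  -0.0 -0.1 -0.4 ;
```

>>> move_arm(commands="0 0 8 0 0 0 -1; 0 0 16 0 0 0 -1; 0 0 21 0 0 0 -1; 0 0 24 0 0 0 -1; 0 0 25 0 0 0 -1")

```text
t: 13.35
tcp_pos: [0.579, 0.1773, 0.1871]
tool_rot: [0.003, 1.0, -0.0, -0.0]
force: [-0.7, 0.5, -1.3]
finger_gap: 0.289
gripper_force: 49.8
```

>>> move_arm(commands="0 0 1 0 0 0 -1; 0 0 2 0 0 0 -1; 0 0 2 0 0 0 -1; 0 0 2 0 0 0 -1; 0 0 2 0 0 0 -1")

```text
t: 13.98
tcp_pos: [0.5792, 0.1774, 0.1854]
tool_rot: [0.003, 1.0, 0.0, 0.0]
force: [0.1, 0.5, -1.8]
finger_gap: 0.287
gripper_force: 49.8
```

>>> move_arm(commands="0 0 1 0 0 0 -1; 0 0 2 0 0 0 -1; 0 0 3 0 0 0 -1; 0 0 3 0 0 0 -1; 0 0 3 0 0 0 -1")

```text
t: 14.6
tcp_pos: [0.5799, 0.1774, 0.1846]
tool_rot: [0.003, 1.0, 0.0, 0.001]
force: [-2.5, -0.9, 9.5]
finger_gap: 0.292
gripper_force: 50.9
```

>>> move_arm(commands="0 0 -20 0 0 0 -1; 0 0 -42 0 0 0 -1; 0 0 -60 0 0 0 -1; 0 0 -65 0 0 0 -1; 0 0 -65 0 0 0 -1")

```text
t: 15.22
tcp_pos: [0.5789, 0.1774, 0.2471]
tool_rot: [0.003, 1.0, 0.0, -0.0]
force: [0.3, -0.5, -1.7]
finger_gap: 0.296
gripper_force: 49.9
```

>>> move_arm(commands="0 0 20 0 0 0 -1; 0 0 42 0 0 0 -1; 0 0 59 0 0 0 -1; 0 0 65 0 0 0 -1; 0 0 65 0 0 0 -1")

```text
t: 15.85
tcp_pos: [0.5794, 0.1765, 0.1843]
tool_rot: [0.003, 1.0, -0.001, 0.0]
force: [-3.4, -1.2, 11.3]
finger_gap: 0.29
gripper_force: 50.8
```

Good: that is one stroke from bottom contact up to 62 mm and back. Repeating it.

>>> move_arm(commands="0 0 -20 0 0 0 -1; 0 0 -42 0 0 0 -1; 0 0 -60 0 0 0 -1; 0 0 -65 0 0 0 -1; 0 0 -65 0 0 0 -1")

```text
t: 16.48
tcp_pos: [0.5789, 0.1773, 0.2469]
tool_rot: [0.003, 1.0, -0.0, -0.0]
force: [-0.1, 0.4, -1.6]
finger_gap: 0.292
gripper_force: 49.7
```

>>> move_arm(commands="0 0 20 0 0 0 -1; 0 0 42 0 0 0 -1; 0 0 59 0 0 0 -1; 0 0 65 0 0 0 -1; 0 0 65 0 0 0 -1")

```text
t: 17.1
tcp_pos: [0.5794, 0.1774, 0.1843]
tool_rot: [0.004, 1.0, -0.0, 0.0]
force: [-2.6, 0.5, 11.7]
finger_gap: 0.293
gripper_force: 50.9
```

>>> move_arm(commands="0 0 -20 0 0 0 -1; 0 0 -42 0 0 0 -1; 0 0 -60 0 0 0 -1; 0 0 -65 0 0 0 -1; 0 0 -65 0 0 0 -1")

```text
t: 17.73
tcp_pos: [0.5789, 0.1773, 0.2469]
tool_rot: [0.003, 1.0, -0.0, -0.0]
force: [0.5, -1.1, -1.1]
finger_gap: 0.289
gripper_force: 49.7
```

>>> move_arm(commands="0 0 20 0 0 0 -1; 0 0 42 0 0 0 -1; 0 0 59 0 0 0 -1; 0 0 65 0 0 0 -1; 0 0 65 0 0 0 -1")

```text
t: 18.35
tcp_pos: [0.5794, 0.1774, 0.1843]
tool_rot: [0.003, 1.0, -0.0, 0.0]
force: [-3.6, -0.6, 10.8]
finger_gap: 0.29
gripper_force: 50.9
```

>>> move_arm(commands="0 0 -20 0 0 0 -1; 0 0 -42 0 0 0 -1; 0 0 -60 0 0 0 -1; 0 0 -65 0 0 0 -1; 0 0 -65 0 0 0 -1")

```text
t: 18.98
tcp_pos: [0.5789, 0.1773, 0.2469]
tool_rot: [0.003, 1.0, -0.0, -0.0]
force: [-0.1, 0.2, -1.0]
finger_gap: 0.289
gripper_force: 49.7
```

>>> move_arm(commands="0 0 20 0 0 0 -1; 0 0 42 0 0 0 -1; 0 0 59 0 0 0 -1; 0 0 65 0 0 0 -1; 0 0 65 0 0 0 -1")

```text
t: 19.6
tcp_pos: [0.5794, 0.1774, 0.1843]
tool_rot: [0.004, 1.0, 0.0, 0.0]
force: [-3.1, -0.7, 11.7]
finger_gap: 0.293
gripper_force: 50.9
```

>>> move_arm(commands="0 0 -25 0 0 0 -1; 0 0 -60 0 0 0 -1; 0 0 -66 0 0 0 -1; 0 0 -110 0 0 0 -1; 0 0 -158 0 0 0 -1")

```text
t: 20.23
tcp_pos: [0.578, 0.1772, 0.3386]
tool_rot: [0.003, 1.0, -0.0, -0.003]
force: [-0.0, -0.3, -0.3]
finger_gap: 0.292
gripper_force: 49.8
```

```bash
python3 - <<'E'
from h import *
from station import snapshot
s=snapshot("scene");snapshot("scene")
for c,_ in blobs(s,(22,120,60),(36,255,255),(240,180,300,245)):print("post",c)
a=np.array([.579,.177,.342,180]);b=np.array([.636,-.181,.342,180])
plan([a+(b-a)*k/10 for k in range(1,11)])
E
```

```text
post [263.7789 199.4632]
post [254.4815 227.463 ]
t 20.325 tcp [0.5819 0.1777 0.3449] F [ 0.4388  0.554  -1.2155] gap 0.291 q [ 0.113   0.3957  1.3353 -0.      1.4001 -1.451 ]
-3 -37 2.9  0.1 0.6 -0.4 ; -9 -72 2.9  0.1 0.6 -0.4 ; -15 -108 2.9  0.1 0.6 -0.4 ; -21 -144 3.0  0.1 0.6 -0.4 ; -27 -180 3.0  0.1 0.6 -0.4 ; 
-6 -36 0.0  0.0 0.0 0.0 ; -11 -72 0.0  0.0 0.0 0.0 ; -17 -107 0.0  0.0 0.0 0.0 ; -23 -143 0.0  0.0 0.0 0.0 ; -29 -179 0.0  0.0 0.0 0.0 ;
```

The post has moved back from the stop. I'll find out when that happened before going on.

```bash
python3 - <<'E'
from h import *
from station import snapshot
d={f"d{i}":pickle.load(open(f"d{i}.pkl","rb"))["scene"] for i in(1,2,3,4,5)}
n={k:snapshot(k) for k in("scene","top")};pickle.dump(n,open("d6.pkl","wb"));d["now"]=n["scene"]
for k,s in d.items():
    for c,_ in blobs(s,(22,120,60),(36,255,255),(240,180,300,245)):
        p=plane(s,c,.126);print(k,c,p[:2],np.degrees(np.arctan2(p[1]-.113,p[0]-.598)))
S=n["scene"];cv2.imwrite("pics/s6.png",cv2.resize(S["image"][90:260,230:410],None,fx=3,fy=3,interpolation=cv2.INTER_CUBIC)[:,:,::-1])
E
```

```text
d1 [266.2308 205.2857] [0.6261 0.0244] -72.40583644692823
d1 [256.8684 233.0263] [0.6906 0.0043] -49.57385986051667
d2 [265.9773 205.1818] [0.6258 0.0239] -72.66408915466428
d2 [256.619  233.2619] [0.6911 0.0038] -49.546784797006936
d3 [266.0444 205.1778] [0.6258 0.0241] -72.64123260580166
d3 [256.5122 233.1951] [0.6909 0.0036] -49.64784404728581
d4 [265.9886 205.0455] [0.6255 0.024 ] -72.8553549164941
d4 [256.619  233.2619] [0.6911 0.0038] -49.546784797006936
d5 [266.0225 205.1011] [0.6256 0.024 ] -72.7608596733268
d5 [256.619  233.2619] [0.6911 0.0038] -49.546784797006936
now [263.7053 199.4526] [0.6113 0.0198] -81.90655040772764
now [254.4815 227.463 ] [ 0.6777 -0.0001] -54.809758363133184
```

View pics/s6.png

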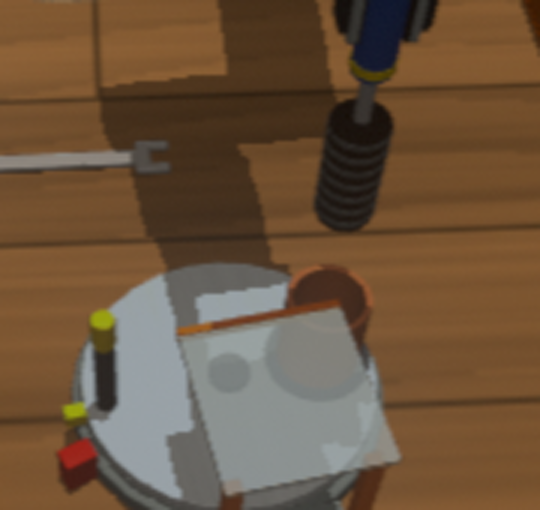

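Crop s6 shows the tab about 9° off the stop, the cup mouth centre near (330,302) and the brush head bottom near (345,212). The likely cause is pressing at the cup floor, about 3 N sideways each stroke. I'll re-enter the cup, nudge it back to the stop from inside, and repeat the strokes biased toward the stop without pressing.

```bash
python3 - <<'E'
from h import *
d=pickle.load(open("d6.pkl","rb"));S=d["scene"]
fa=lambda u:(np.array(u)+.5)/3-.5+[230,90]
for k,z in (((345,212),.202),((360,120),.282),((373,70),.317),((330,302),.111)): print(z,plane(S,fa(k),z))
print("cup L/R",plane(S,fa((288,298)),.111),plane(S,fa((372,302)),.111),"head L/R",plane(S,fa((315,208)),.202),plane(S,fa((376,214)),.202))
a=np.radians(-81.9+2.4+180);print("model cup",.598+.07*np.cos(a),.113+.07*np.sin(a))
plan([(.58,.18,.34,180)])
E
```

```text
0.202 [0.5805 0.1797 0.202 ]
0.282 [0.5799 0.1769 0.282 ]
0.317 [0.5765 0.1794 0.317 ]
0.111 [0.584  0.1817 0.111 ]
cup L/R [0.5791 0.1524 0.111 ] [0.5855 0.2115 0.111 ] head L/R [0.5761 0.1608 0.202 ] [0.5831 0.1994 0.202 ]
model cup 0.5852435132155497 0.18182784352947684
t 20.425 tcp [0.5789 0.1773 0.3397] F [-1.202  -0.4005 -1.2343] gap 0.293 q [ 0.1129  0.3998  1.3429 -0.      1.3992 -1.451 ]
-1 3 -0.3  -0.0 -0.0 -0.4 ;
```

>>> move_arm(commands="-6 2 0 0 0 0 -1; -6 2 15 0 0 0 -1; -6 2 35 0 0 0 -1; -6 2 55 0 0 0 -1; -6 2 70 0 0 0 -1", grip_force=100)

```text
t: 21.05
tcp_pos: [0.5839, 0.1792, 0.2672]
tool_rot: [0.003, 1.0, -0.0, -0.002]
force: [-0.6, -0.5, -0.5]
finger_gap: 0.283
gripper_force: 98.0
```

>>> move_arm(commands="0 0 8 0 0 0 -1; 0 0 20 0 0 0 -1; 0 0 40 0 0 0 -1; 0 0 55 0 0 0 -1; 0 0 65 0 0 0 -1")

```text
t: 21.68
tcp_pos: [0.585, 0.1793, 0.2044]
tool_rot: [0.003, 1.0, -0.0, -0.0]
force: [0.6, 1.0, -0.8]
finger_gap: 0.277
gripper_force: 98.0
```

```bash
python3 - <<'E'
from h import *
from station import snapshot
s=snapshot("scene")
for c,_ in blobs(s,(22,120,60),(36,255,255),(240,180,300,245)): print(c)
plan([(.569,.174,.203,180)])
E
```

```text
[263.7979 199.3936]
[254.5094 227.3962]
t 21.725 tcp [0.5843 0.1792 0.2033] F [-1.117   0.3309 -1.9153] gap 0.283 q [ 0.1149  0.5417  1.4953 -0.      1.1072 -1.4489]
15 -5 0.4  -0.0 -0.1 -0.4 ;
```

Entry was clean and the table did not move. Next is the nudge toward the stop from inside.

>>> move_arm(commands="3 -1 0 0 0 0 -1; 6 -2 0 0 0 0 -1; 9 -3 0 0 0 0 -1; 12 -4 0 0 0 0 -1; 14 -5 0 0 0 0 -1")

```text
t: 22.35
tcp_pos: [0.573, 0.1752, 0.2064]
tool_rot: [0.004, 1.0, 0.001, 0.003]
force: [3.6, 1.9, -0.4]
finger_gap: 0.281
gripper_force: 98.2
```

>>> move_arm(commands="1 0 0 0 0 0 -1; 2 -1 0 0 0 0 -1; 3 -1 0 0 0 0 -1; 3 -1 0 0 0 0 -1; 3 -1 0 0 0 0 -1")

```text
t: 22.98
tcp_pos: [0.5682, 0.1735, 0.2055]
tool_rot: [0.003, 1.0, 0.0, 0.0]
force: [2.7, 2.6, 2.1]
finger_gap: 0.279
gripper_force: 98.5
```

```bash
python3 - <<'E'
from h import *
from station import snapshot
s=snapshot("scene")
for c,_ in blobs(s,(22,120,60),(36,255,255),(240,180,300,245)): print(c)
plan([(.569,.174,.203,180)])
E
```

```text
[266.0444 205.1778]
[256.5122 233.1951]
t 23.025 tcp [0.5682 0.1735 0.2055] F [3.8516 3.325  0.6366] gap 0.28 q [ 0.1083  0.516   1.5395  0.0001  1.0858 -1.4555]
-1 1 2.5  0.0 0.0 -0.4 ;
```

>>> move_arm(commands="1 0 0 0 0 0 -1; 2 -1 0 0 0 0 -1; 3 -1 0 0 0 0 -1; 3 -1 0 0 0 0 -1; 3 -1 0 0 0 0 -1")

```text
t: 23.65
tcp_pos: [0.5669, 0.1731, 0.2057]
tool_rot: [0.004, 1.0, 0.001, 0.002]
force: [5.3, 4.3, -0.7]
finger_gap: 0.282
gripper_force: 98.5
```

```bash
python3 - <<'E'
from h import *
from station import snapshot
s=snapshot("scene")
for c,_ in blobs(s,(22,120,60),(36,255,255),(240,180,300,245)): print(c)
plan([(.569,.174,.203,180)])
E
```

```text
[266.0112 205.1461]
[256.5122 233.1951]
t 23.7 tcp [0.5669 0.1731 0.2057] F [5.9021 3.9723 0.8321] gap 0.285 q [ 0.1074  0.5123  1.5462  0.0013  1.0783 -1.4567]
-2 1 2.7  0.1 0.3 -0.4 ;
```

>>> move_arm(commands="-3 1 0 0 0 0 -1; -3 1 8 0 0 0 -1; -3 1 16 0 0 0 -1; -3 1 20 0 0 0 -1; -3 1 20 0 0 0 -1")

```text
t: 24.32
tcp_pos: [0.5682, 0.1736, 0.1845]
tool_rot: [0.004, 1.0, 0.0, 0.0]
force: [3.4, 3.5, 0.6]
finger_gap: 0.284
gripper_force: 99.2
```

```bash
python3 - <<'E'
from h import *
plan([(.569,.174,.186,180)])
E
```

```text
t 24.325 tcp [0.5682 0.1736 0.1845] F [3.3919 3.4604 0.5935] gap 0.284 q [ 0.1083  0.5423  1.559   0.0004  1.0401 -1.4556]
-1 0 -1.5  0.0 0.0 -0.4 ;
```

At the bottom, biased toward the stop with 3 N and barely pressing. Now three more strokes.

>>> move_arm(commands="0 0 -20 0 0 0 -1; 0 0 -42 0 0 0 -1; 0 0 -58 0 0 0 -1; 0 0 -62 0 0 0 -1; 0 0 -62 0 0 0 -1")

```text
t: 24.95
tcp_pos: [0.5678, 0.1733, 0.2472]
tool_rot: [0.003, 1.0, -0.0, -0.0]
force: [2.4, 1.8, 1.7]
finger_gap: 0.277
gripper_force: 99.1
```

>>> move_arm(commands="0 0 20 0 0 0 -1; 0 0 42 0 0 0 -1; 0 0 57 0 0 0 -1; 0 0 62 0 0 0 -1; 0 0 62 0 0 0 -1")

```text
t: 25.58
tcp_pos: [0.5681, 0.1735, 0.1846]
tool_rot: [0.003, 1.0, 0.0, -0.0]
force: [3.8, 3.8, -4.0]
finger_gap: 0.283
gripper_force: 99.6
```

>>> move_arm(commands="0 0 -20 0 0 0 -1; 0 0 -42 0 0 0 -1; 0 0 -58 0 0 0 -1; 0 0 -62 0 0 0 -1; 0 0 -62 0 0 0 -1")

```text
t: 26.2
tcp_pos: [0.5679, 0.1733, 0.2475]
tool_rot: [0.003, 1.0, -0.0, -0.0]
force: [2.2, 2.6, 1.3]
finger_gap: 0.276
gripper_force: 99.2
```

>>> move_arm(commands="0 0 20 0 0 0 -1; 0 0 42 0 0 0 -1; 0 0 57 0 0 0 -1; 0 0 62 0 0 0 -1; 0 0 62 0 0 0 -1")

```text
t: 26.82
tcp_pos: [0.5681, 0.1736, 0.1846]
tool_rot: [0.003, 1.0, 0.0, -0.0]
force: [4.2, 3.0, -4.4]
finger_gap: 0.281
gripper_force: 99.5
```

>>> move_arm(commands="0 0 -20 0 0 0 -1; 0 0 -42 0 0 0 -1; 0 0 -58 0 0 0 -1; 0 0 -62 0 0 0 -1; 0 0 -62 0 0 0 -1")

```text
t: 27.45
tcp_pos: [0.5679, 0.1733, 0.2476]
tool_rot: [0.003, 1.0, -0.0, 0.0]
force: [2.1, 2.0, 1.2]
finger_gap: 0.282
gripper_force: 99.3
```

>>> move_arm(commands="0 0 20 0 0 0 -1; 0 0 42 0 0 0 -1; 0 0 57 0 0 0 -1; 0 0 62 0 0 0 -1; 0 0 62 0 0 0 -1")

```text
t: 28.08
tcp_pos: [0.5681, 0.1736, 0.1846]
tool_rot: [0.003, 1.0, 0.0, -0.0]
force: [3.8, 4.0, -4.5]
finger_gap: 0.288
gripper_force: 99.5
```

>>> move_arm(commands="0 0 -20 0 0 0 -1; 0 0 -42 0 0 0 -1; 0 0 -58 0 0 0 -1; 0 0 -62 0 0 0 -1; 0 0 -62 0 0 0 -1")

```text
t: 28.7
tcp_pos: [0.5679, 0.1733, 0.2476]
tool_rot: [0.003, 1.0, -0.0, 0.0]
force: [1.9, 2.4, 1.4]
finger_gap: 0.279
gripper_force: 99.3
```

```bash
python3 - <<'E'
from h import *
from station import snapshot
s=snapshot("scene")
for c,_ in blobs(s,(22,120,60),(36,255,255),(240,180,300,245)): print(c)
plan([(.573,.175,.247,180)])
E
```

```text
[266.0225 205.1011]
[256.619  233.2619]
t 28.75 tcp [0.568  0.1733 0.2474] F [1.9764 1.2981 1.2899] gap 0.279 q [ 0.1082  0.4674  1.4952 -0.0003  1.179  -1.4555]
-5 2 0.4  -0.0 -0.0 -0.4 ;
```

>>> move_arm(commands="-4 2 0 0 0 0 -1; -4 2 -10 0 0 0 -1; -4 2 -30 0 0 0 -1; -4 2 -60 0 0 0 -1; -4 2 -95 0 0 0 -1")

```text
t: 29.38
tcp_pos: [0.5708, 0.1749, 0.3424]
tool_rot: [0.003, 1.0, -0.001, -0.002]
force: [1.7, -0.2, -0.8]
finger_gap: 0.28
gripper_force: 99.3
```

```bash
python3 - <<'E'
from h import *
from station import snapshot
s=snapshot("scene");s=snapshot("scene")
for c,_ in blobs(s,(22,120,60),(36,255,255),(240,180,300,245)): print(c)
a=np.array([.572,.175,.342,180]);b=np.array([.636,-.182,.342,180])
plan([a+(b-a)*k/10 for k in range(1,11)])
E
```

```text
[265.9889 205.1444]
[256.5122 233.1951]
t 29.475 tcp [0.5738 0.1754 0.3467] F [ 0.1962 -0.0596 -0.6452] gap 0.282 q [ 0.1109  0.3826  1.3515 -0.0008  1.4002 -1.453 ]
-5 -36 4.8  0.0 0.4 -0.4 ; -11 -72 4.8  0.0 0.4 -0.4 ; -18 -107 4.8  0.0 0.4 -0.4 ; -25 -143 4.9  0.0 0.4 -0.4 ; -31 -179 4.9  0.0 0.4 -0.4 ; 
-6 -36 0.0  0.0 0.0 0.0 ; -13 -71 0.0  0.0 0.0 0.0 ; -19 -107 0.0  0.0 0.0 0.0 ; -26 -143 0.0  0.0 0.0 0.0 ; -32 -178 0.0  0.0 0.0 0.0 ;
```

>>> move_arm(commands="-5 -36 0 0 0 0 -1; -11 -72 0 0 0 0 -1; -18 -107 0 0 0 0 -1; -25 -143 0 0 0 0 -1; -31 -179 0 0 0 0 -1")

```text
t: 30.1
tcp_pos: [0.6007, -0.005, 0.3408]
tool_rot: [0.003, 1.0, 0.0, -0.002]
force: [-0.4, -0.1, -1.4]
finger_gap: 0.281
gripper_force: 99.3
```

>>> move_arm(commands="-6 -36 0 0 0 0 -1; -13 -71 0 0 0 0 -1; -19 -107 0 0 0 0 -1; -25 -143 0 0 0 0 -1; -30 -178 0 0 0 0 -1")

```text
t: 30.72
tcp_pos: [0.6296, -0.183, 0.3406]
tool_rot: [0.004, 1.0, 0.001, -0.002]
force: [-0.2, -0.7, -1.2]
finger_gap: 0.281
gripper_force: 99.3
```

```bash
python3 - <<'E'
from h import *
from station import snapshot
for _ in range(3): s=snapshot("scene")
pickle.dump(s,open("d7.pkl","wb"))
cv2.imwrite("pics/s7.png",cv2.resize(s["image"][90:270,100:260],None,fx=3,fy=3,interpolation=cv2.INTER_CUBIC)[:,:,::-1])
plan([(.635,-.181,.25,180)])
E
```

```text
t 30.875 tcp [ 0.6295 -0.1837  0.3403] F [-0.2022 -0.1481 -1.4682] gap 0.282 q [-0.4537  0.4803  1.2064 -0.0005  1.459  -2.0146]
-6 3 90.3  0.1 -0.2 -0.6 ;
```

View pics/s7.png

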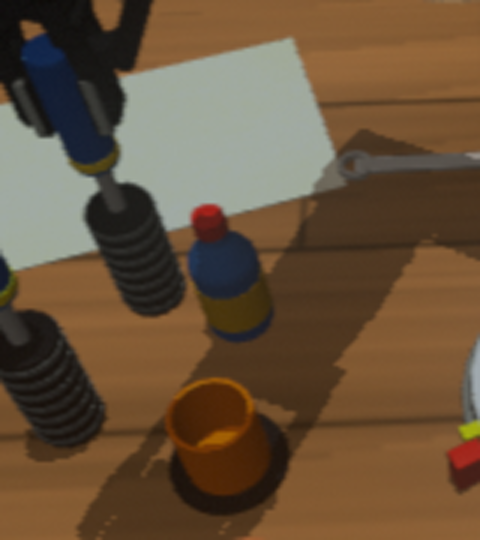

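Crop s7 shows the head bottom centre at about (155,295) and the caddy mouth centre at about (211,414).

```bash
python3 - <<'E'
from h import *
S=pickle.load(open("d7.pkl","rb"))
fa=lambda u:(np.array(u)+.5)/3-.5+[100,90]
print(plane(S,fa((155,295)),.1976),plane(S,fa((121,206)),.2776),plane(S,fa((211,414)),.07))
E
```

```text
[ 0.6274 -0.1866  0.1976] [ 0.6265 -0.1843  0.2776] [ 0.6347 -0.1806  0.07  ]
```

>>> move_arm(commands="-7 5 0 0 0 0 -1; -7 5 30 0 0 0 -1; -7 5 65 0 0 0 -1; -7 5 95 0 0 0 -1; -7 5 110 0 0 0 -1")

```text
t: 31.5
tcp_pos: [0.6369, -0.1748, 0.2302]
tool_rot: [0.002, 1.0, 0.001, -0.002]
force: [-0.5, 0.3, -0.3]
finger_gap: 0.284
gripper_force: 99.4
```

>>> move_arm(commands="0 0 10 0 0 0 -1; 0 0 25 0 0 0 -1; 0 0 40 0 0 0 -1; 0 0 53 0 0 0 -1; 0 0 60 0 0 0 -1")

```text
t: 32.12
tcp_pos: [0.6373, -0.1769, 0.1712]
tool_rot: [0.004, 1.0, 0.0, -0.001]
force: [-0.2, -1.0, -1.4]
finger_gap: 0.281
gripper_force: 99.4
```

```bash
python3 - <<'E'
from h import *
plan([(.635,-.181,.1507,180)])
E
```

```text
t 32.125 tcp [ 0.6373 -0.1769  0.1712] F [-0.2426 -1.0326 -1.4175] gap 0.281 q [-0.4395  0.6433  1.3898  0.      1.1099 -2.0032]
2 -4 20.5  0.0 -0.1 -0.4 ;
```

>>> move_arm(commands="0 0 8 0 0 0 -1; 0 0 15 0 0 0 -1; 0 0 19 0 0 0 -1; 0 0 20 0 0 0 -1; 0 0 20 0 0 0 -1")

```text
t: 32.75
tcp_pos: [0.6378, -0.1771, 0.1525]
tool_rot: [0.003, 1.0, -0.0, 0.0]
force: [-0.1, -0.2, -0.9]
finger_gap: 0.284
gripper_force: 99.4
```

>>> move_arm(commands="0 0 1 0 0 0 -1; 0 0 2 0 0 0 -1; 0 0 2 0 0 0 -1; 0 0 2 0 0 0 -1; 0 0 2 0 0 0 -1")

```text
t: 33.38
tcp_pos: [0.6378, -0.1771, 0.1505]
tool_rot: [0.003, 1.0, -0.0, 0.0]
force: [0.5, 0.2, 0.8]
finger_gap: 0.28
gripper_force: 99.9
```

Contact with the caddy floor. Opening slowly, then lifting straight up.

>>> move_arm(commands="0 0 0 0 0 0 -0.2; 0 0 0 0 0 0 0; 0 0 0 0 0 0 0.4; 0 0 0 0 0 0 1; 0 0 0 0 0 0 1")

```text
t: 34.0
tcp_pos: [0.6377, -0.1771, 0.1503]
tool_rot: [0.003, 1.0, -0.0, -0.0]
force: [-0.3, 0.6, -0.6]
finger_gap: 1.001
gripper_force: 0.0
```

>>> move_arm(commands="0 0 -5 0 0 0 1; 0 0 -20 0 0 0 1; 0 0 -50 0 0 0 1; 0 0 -90 0 0 0 1; 0 0 -140 0 0 0 1")

```text
t: 34.62
tcp_pos: [0.6372, -0.1768, 0.2919]
tool_rot: [0.003, 1.0, 0.0, -0.0]
force: [0.2, -0.7, -0.1]
finger_gap: 1.0
gripper_force: 0.0
```

```bash
python3 - <<'E'
from h import *
from station import snapshot,telemetry
for _ in range(3): s=snapshot("scene")
d0=pickle.load(open("d0.pkl","rb"))["scene"]
for c,_ in blobs(s,(22,120,60),(36,255,255),(240,180,300,245)): print("post",c)
for k,x in(("was",d0),("now",s)): print(k,[b[0] for b in blobs(x,(100,120,40),(125,255,255),(140,170,200,225))])
cv2.imwrite("pics/s8.png",s["image"][:,:,::-1]);q=telemetry.sense();print(q["t"],q["tcp_pos"],q["force"],q["finger_gap"])
E
```

```text
post [266.0112 205.1236]
post [256.619  233.2619]
was [array([173.6244, 177.4537]), array([153.8304, 188.9375])]
now [array([169.3136, 177.8136]), array([157.2275, 197.    ])]
34.775 [ 0.6397 -0.1779  0.2957] [ 0.2757  0.0504 -0.2307] 0.9955531593085459
```

View pics/s8.png

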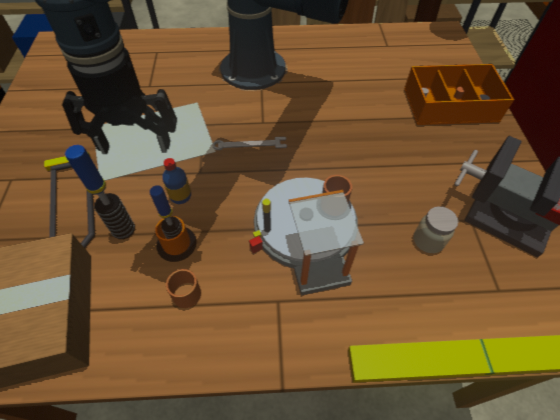

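The last picture shows the brush standing in its caddy (161,200), the table tab against the red stop (257,237) and the cup in the open (337,187). The can, offcut and jar are where they were, and the gripper is clear of everything.

```bash
python3 -c "
from station import ticket
print(ticket.sign_off())"
```

```text
the job is handed in; nothing more can be done
None
```

I handed the job in with the table at its red stop, the cup scrubbed and the brush standing in its caddy; the first strokes pushed the table about 9° off the stop, so I pushed it back with the brush from inside the cup and did four more strokes with it at the stop.

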